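Set the jeweller's length jig to its marked stop

ROBOT

A 6-joint arm with a two-finger parallel gripper is mounted at the origin on the work surface. World frame = base frame: x ahead of the robot, y to its left, z up, the work surface at z = 0. Lengths are in m, angles in rad, forces in N, time in s.
With the tool pointing down it reaches from about 0.25 to 0.8 m from the base axis. Payload 3.9 kg.
Tool frame: the origin (TCP) lies midway between the tips of the shut fingers; the grasp point (between the pads) lies manip.hold_point_z behind it (manip.hold_point_z is the distance from the TCP to the grasp point, in m); z points along the fingers, y is the line along which they close (so a half turn about z gives the same grasp; the last joint's range is limited). The gripper opens to 85 mm and grips with 20 to 120 N. Pads are 22 mm wide; open, the fingers measure 114 mm over their backs; the gripper's body (76 mm by 85 mm) begins 54 mm behind the grasp point. The pads swing forward as they close: fully open they stand 13 mm farther back than shut.
Start: joints at [-1.289, 0.26, -0.138, 1.173, 0, 1.571], TCP at [0.146, -0.504, 0.198] pointing down, gripper open.
Joint ranges: [-2.78, 2.78], [-0.83, 1.72], [-1.28, 1.37], [-1.9, 2.12], [-1.57, 1.48], [-3.14, 3.14]. Speed limits (rad/s): [2.57, 2.57, 3.14, 3.14, 3.14, 3.14].

INTERFACE

Orientations are given as a rotation vector (axis times angle).
In Python, from workcell import manip, imaging gives the robot as it stands.
- The arm moves only by the tool play_rows, never from a script. Its argument "deltas" is a list of rows, each an object of numbers: "wx", "wy", "wz": the turn, a rotation vector about the world's x, y, z each as a share of 90 degrees, from -1 to 1; "dx", "dy", "dz": the shift along the world's x, y, z each as a share of 0.75 m, from -1 to 1; "grip": the finger opening in mm, from 0 to 85.4. In form: [{"wx": .., "wy": .., "wz": .., "dx": .., "dy": .., "dz": .., "grip": ..}, ...]. A call has 1 to 12 rows; each row is the pose to reach, as a shift and turn from the pose commanded when the call began; what a row does not reach only later rows make up. A row lasts 1/10 s, in which the tool goes at most 50 mm and 8.59 degrees, less where a joint would pass 70% of its speed; a pose out of reach is approached as far as the arm can. A call with a number of a shift or a turn outside -1 to 1 is refused whole. A call with a gripper value outside its range is refused whole. The fingers move at their own pace and stop on an object; the grip force is fixed at half the most. Time passes only in rows, so rows that repeat a pose let the fingers close. It gives the time, the measured TCP pose, the force, the opening and the grip force at its end, in the units of the state.
- manip.get_obs(): the state, without advancing time (a new reading comes with each control period).
- imaging.snapshot(name): name is "scene" or "side" or "wrist"; returns a dict with "image" (400x640x3 uint8, red, green, blue), "K" (3x3 intrinsics, pixels), "T" (4x4, takes a point from camera to world coordinates). Camera axes: x right, y up, looking along -z (the intrinsics and any distortion apply to the point x, -y, -z); pixel columns grow to the right and rows downward; lengths in m; the calibration is good to about 2 mm. A picture is of the moment at which its call begins. There is no depth.
- manip.close_job(): hands the job in; it is judged then, once.
The state is a dict: "time": time; "joint_positions": joint angles; "qd": joint speeds; "tau": joint torques, N m; "ee_pos": TCP position; "eef_rot": TCP orientation; "wrist_force": force on the tool from outside, world axes, zero at the start; "moment": the same for the moment, N m; "gripper_width": finger opening in m; "grip_force": force on a finger pad.
Only numpy, scipy, OpenCV 4.12 (cv2) and the standard library are available. Lean on these libraries where they do the work, as an engineer would, in place of code of your own. Each camera call takes 0.05 s, during which the arm holds its last target. There are 200 camera calls.

TASK

On the jeweller's length-stop jig, press down the sprung key in the middle of the sliding carriage with the fingertips to free its brake and, keeping it pressed, push the carriage along the bar until it rests against the marked stop: the one with the round-headed pin on top, not the plain block. Then let the key come up again so the carriage is held there. Do not force the carriage along with the key up, and leave everything else on the bench where it is.

Things in the scene. Friction and masses are not known exactly. Their poses are not given: they have to be found in the camera images.
- jig: the fixed length-stop jig: a level steel bar 40 mm wide and 400 mm long on two dark feet, top of the bar 26 mm above the bench, with a low aluminium measuring trough (16 mm high) alongside at x = 48 to 92 mm. Origin on the bench under the middle of the bar; its y axis runs along the bar, x across it, z up
- carriage (a joint): position of the sliding carriage along the jig's y axis, in m; 0 with the carriage over the jig's origin. While the key is up the brake holds it against a push of about 17 N; the brake eases off over the first 2 mm of the key's travel, and with the key 2 mm or more down it slides with 1 to 2 N
- carriage_mid (a point): middle of the aluminium carriage, 84 mm long along the bar and 60 mm wide, at shoulder-top height: at each end an upright shoulder, 12 mm thick and as wide as the carriage, rises to 60 mm above the bench. Between them is a 60 mm long saddle, open at the sides, with the key in it; fingertips pressing the key can push on a shoulder's inside face. A small steel arm reaches over the trough
- key (a joint): how far the key is pressed down, in m: about 0 when up, 0.006 fully down (hard stop). Pressing takes about 5 N at first and 8 N fully down; it rises by itself when released
- key_top (a point): centre of the top face of the dark ribbed rubber key, 40 mm across the bar by 56 mm along it, in the middle of the carriage; 47 mm above the bench when up. It travels with the carriage and is always at the carriage's middle along the bar. The aluminium edges beside it stand 6.5 mm lower than it when up, just below it when fully pressed
- stop_marked: the marked stop: a fixed steel block across the bar, 52 mm wide, 24 mm long along the bar, top 50 mm above the bench, with an upright pin on top that ends in a round 18 mm ball (ball top 77 mm above the bench). Origin on the bench under its middle, axes as the jig's. May be at either end of the bar. The carriage touches it when their middles are 54 mm apart along the bar
- stop_plain: the plain stop: the same fixed steel block with nothing on top, at the other end of the bar. Origin on the bench under its middle, axes as the jig's
- hammer: bystander: small hammer lying on its side, wooden handle, 220 mm long; origin under its middle
- graver: bystander: graver like a small screwdriver, wooden handle, 160 mm long, lying; origin under its middle
- bench_block: bystander: square polished steel block 60 x 60 x 20 mm; origin at the centre of its underside
- jar: bystander: small glass jar with steel cap, 48 mm across, 55 mm high; origin at the centre of its underside
- ring: bystander: brass finger ring lying flat, 25 mm across, 6 mm high; origin at the centre of its underside
- link_dish: bystander: square dark steel dish of jump rings, 85 x 85 x 18 mm; origin at the centre of its underside
- ring_clamp: bystander: waisted turned wooden ring clamp standing upright, 38 mm across, 70 mm high; origin at the centre of its underside
- silver_plate: bystander: small rectangular metal plate 45 x 35 x 5 mm lying flat; origin at the centre of its underside

How it is judged:
By the outcome, as a careful person would: the job done as asked, in the order asked, and still so for the second after the job is handed in, with the robot touching nothing.
It also fails if it takes over 38 s, if anything falls off the work surface, if the arm or the gripper's body presses on something with over 40 N, if the wrist force passes 120 N, or if a joint passes its speed limit or range.

## Working session

There is one attempt and no reset: what is moved stays moved. The work goes in short steps, Python scripts to look and compute and a tool call to move; the robot and the scene stay as the last step left them, time stands still between calls to the robot, and variables do not carry over. Pictures are saved under pics/ and viewed, at most 10 in all, crops included, and the job is handed in when it is done.

Besides the shell and the picture viewer there is one more tool, called after ">>>" as a command line: name --argument value ..., lists and objects as JSON in quotes. play_rows: Moves the arm, as the interface text tells. Shift numbers are shares of 0.75 m and turn numbers shares of 90 degrees, none past 1 either way. Its arguments: {"type":"object","properties":{"deltas":{"type":"array","items":{"type":"object","properties":{"wx":{"type":"number"},"wy":{"type":"number"},"wz":{"type":"number"},"dx":{"type":"number"},"dy":{"type":"number"},"dz":{"type":"number"},"grip":{"type":"number"}}}}},"required":["deltas"]}

```bash
mkdir -p pics
cat > h.py <<'E'
import numpy as np, cv2
from workcell import manip, imaging
def snap(n,f):
    s=imaging.snapshot(n); cv2.imwrite('pics/'+f+'.png',s['image'][:,:,::-1]); np.savez('pics/'+f+'.npz',K=s['K'],T=s['T']); return s
def ray(f,u,v,z):
    d=np.load('pics/'+f+'.npz');K,T=d['K'],d['T']
    p=np.linalg.solve(K,[u,v,1.]);w=T[:3,:3]@np.array([p[0],-p[1],-1.]);o=T[:3,3]
    return o+w*(z-o[2])/w[2]
E
python3 - <<'E'
from h import *
for n in ['scene','side','wrist']:
    s=snap(n,n+'1'); print(n,s['T'][:3,3],[k for k in s])
o=manip.get_obs();print(o['time'],o['ee_pos'],o['eef_rot'],o['wrist_force'],manip.hold_point_z)
E
```

```text
scene [0.97415113 0.32465983 0.88764431] ['image', 'K', 'T']
side [0.23822223 0.39809821 0.60763303] ['image', 'K', 'T']
wrist [ 0.22481298 -0.48145269  0.37319125] ['image', 'K', 'T']
0.15 [ 0.14582349 -0.50373881  0.19694989] [-3.10897297e+00 -4.40963566e-01  3.59569916e-04] [ 0.60248345 -0.33862711 -0.68248391] 0.0187
```

View pics/scene1.png

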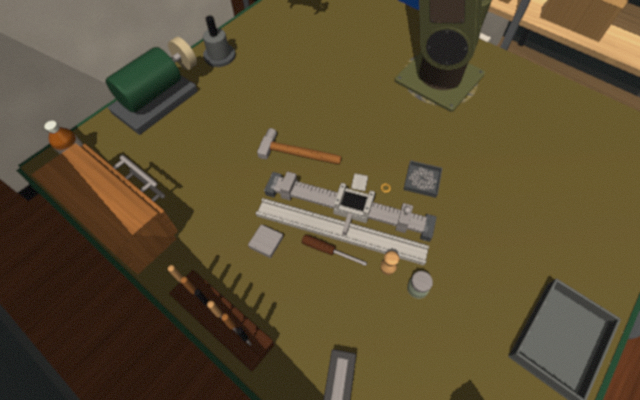

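View pics/side1.png

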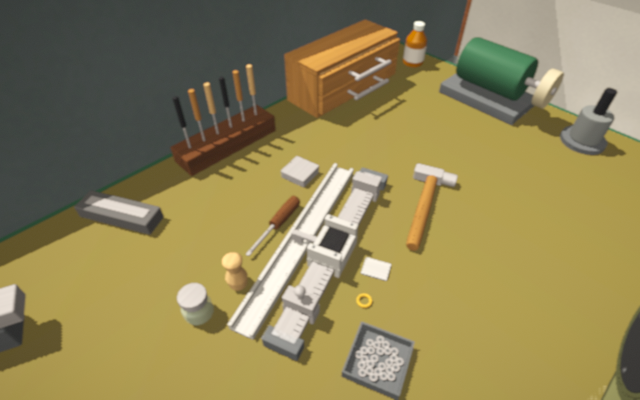

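The marked stop, with its ball, is at scene (407,210) and side (299,291). The dark key is at scene (354,201) and side (334,240), and the plain stop is at the other end, scene (288,183).

Run:
```python
from h import *
def key(f,c):
    im=cv2.imread('pics/'+f+'.png');g=im.max(2)
    m=np.zeros_like(g);x,y=c;m[y-22:y+22,x-22:x+22]=(g[y-22:y+22,x-22:x+22]<55)*255
    n,l,st,ce=cv2.connectedComponentsWithStats(m);i=1+st[1:,4].argmax()
    r=cv2.minAreaRect(np.argwhere(l==i)[:,::-1].astype(np.float32));print(f,ce[i],st[i],r);return ce[i],cv2.boxPoints(r)
for f,c in (('scene1',(354,201)),('side1',(334,240))):
    ce,b=key(f,c);print('key',ray(f,*ce,.047).round(4))
    print(np.array([ray(f,*p,.047)[:2] for p in b]).round(4))
    im=cv2.imread('pics/'+f+'.png');x,y=c
    cv2.imwrite('pics/c_'+f+'.png',cv2.resize(im[y-90:y+110,x-110:x+110] if f[1]=='i' else im[y-60:y+70,x-110:x+110],None,fx=3 if f[1]=='i' else 3.6,fy=3 if f[1]=='i' else 3.6,interpolation=cv2.INTER_CUBIC))
print('ball',ray('scene1',407,209,.068),ray('side1',299,291,.068))
```

```text
scene1 [353.44636678 200.61245675] [341 192  25  18 289] ((353.11767578125, 200.5294189453125), (22.313274383544922, 13.096923828125), 14.03624439239502)
key [0.5442 0.0742 0.047 ]
[[0.5714 0.0564]
 [0.5382 0.0406]
 [0.5175 0.0906]
 [0.5508 0.1054]]Traceback (most recent call last):
  File "<stdin>", line 8, in <module>
  File "<stdin>", line 5, in key
ValueError: attempt to get argmax of an empty sequence
```

View pics/c_scene1.png

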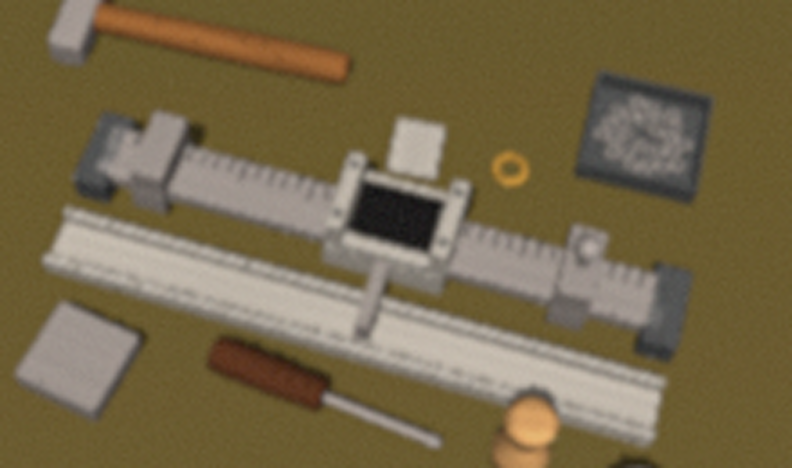

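The scene crop shows the key at about (398,213), shoulders at each end of it, the ball at (587,245), and the trough's edges running from (66,212) to (663,382). The bystanders stand clear of the carriage's path.

Run:
```python
from h import *
im=cv2.imread('pics/side1.png');g=im.max(2);m=np.zeros_like(g);m[222:258,314:354]=(g[222:258,314:354]<80)*255
n,l,st,ce=cv2.connectedComponentsWithStats(m);i=1+st[1:,4].argmax();print(st[i],ce[i])
print('key side',ray('side1',*ce[i],.047),'scene',ray('scene1',353.4,200.6,.047))
b=np.array([407.1,209.1]);print('ball',ray('scene1',*b,.068),ray('side1',299,291,.068))
c=lambda x,y,z:ray('scene1',244+x/3.6,141+y/3.6,z)[:2]
for z,p,q in ((.016,(66,212),(663,382)),(.016,(44,262),(653,438))):
    d=c(*p,z)-c(*q,z);print('dir',np.degrees(np.arctan2(d[1],d[0])),np.linalg.norm(d))
d=ray('scene1',353.4,200.6,.047)[:2]-ray('scene1',*b,.068)[:2];print('key-ball',d,np.linalg.norm(d),np.degrees(np.arctan2(d[1],d[0])))
o=manip.get_obs();from scipy.spatial.transform import Rotation as R
print(R.from_rotvec(o['eef_rot']).as_matrix().round(3))
```

```text
[321 228  27  24 399] [334.36090226 239.35338346]
key side [0.54153638 0.06859404 0.047     ] scene [0.54428248 0.07405929 0.047     ]
ball [0.49502632 0.19073746 0.068     ] [0.49816725 0.19014751 0.068     ]
dir -68.87585050106733 0.41732847253394767
dir -68.74650712679508 0.41752830412134456
key-ball [ 0.04925615 -0.11667817] 0.12664898200526065 -67.11276820161797
[[ 0.961  0.278 -0.   ]
 [ 0.278 -0.961  0.001]
 [-0.    -0.002 -1.   ]]
```

>>> play_rows --deltas '[{"dx":0.53,"dy":0.767,"wz":0.057,"grip":0},{"dx":0.53,"dy":0.767,"wz":0.057,"grip":0},{"dx":0.53,"dy":0.767,"wz":0.057,"grip":0},{"dx":0.53,"dy":0.767,"wz":0.057,"grip":0},{"dx":0.53,"dy":0.767,"wz":0.057,"grip":0},{"dx":0.53,"dy":0.767,"wz":0.057,"grip":0},{"dx":0.53,"dy":0.767,"wz":0.057,"grip":0},{"dx":0.53,"dy":0.767,"wz":0.057,"grip":0},{"dx":0.53,"dy":0.767,"wz":0.057,"grip":0},{"dx":0.53,"dy":0.767,"wz":0.057,"grip":0},{"dx":0.53,"dy":0.767,"wz":0.057,"grip":0},{"dx":0.53,"dy":0.767,"wz":0.057,"grip":0}]'

```text
schema error: expected keys wx, wy, wz, dx, dy, dz, grip
```

>>> play_rows --deltas '[{"wx":0,"wy":0,"wz":0.057,"dx":0.53,"dy":0.767,"dz":0,"grip":0},{"wx":0,"wy":0,"wz":0.057,"dx":0.53,"dy":0.767,"dz":0,"grip":0},{"wx":0,"wy":0,"wz":0.057,"dx":0.53,"dy":0.767,"dz":0,"grip":0},{"wx":0,"wy":0,"wz":0.057,"dx":0.53,"dy":0.767,"dz":0,"grip":0},{"wx":0,"wy":0,"wz":0.057,"dx":0.53,"dy":0.767,"dz":0,"grip":0},{"wx":0,"wy":0,"wz":0.057,"dx":0.53,"dy":0.767,"dz":0,"grip":0},{"wx":0,"wy":0,"wz":0.057,"dx":0.53,"dy":0.767,"dz":0,"grip":0},{"wx":0,"wy":0,"wz":0.057,"dx":0.53,"dy":0.767,"dz":0,"grip":0},{"wx":0,"wy":0,"wz":0.057,"dx":0.53,"dy":0.767,"dz":0,"grip":0},{"wx":0,"wy":0,"wz":0.057,"dx":0.53,"dy":0.767,"dz":0,"grip":0},{"wx":0,"wy":0,"wz":0.057,"dx":0.53,"dy":0.767,"dz":0,"grip":0},{"wx":0,"wy":0,"wz":0.057,"dx":0.53,"dy":0.767,"dz":0,"grip":0}]'

```text
time: 1.35
ee_pos: [0.4877, -0.0087, 0.1975]
eef_rot: [3.087, 0.581, -0.0]
wrist_force: [1.1, -0.5, 0.3]
gripper_width: -0.0001
grip_force: 0.0
```

>>> play_rows --deltas '[{"wx":0,"wy":0,"wz":0,"dx":0.07,"dy":0.1,"dz":-0.07,"grip":0},{"wx":0,"wy":0,"wz":0,"dx":0.07,"dy":0.1,"dz":-0.07,"grip":0},{"wx":0,"wy":0,"wz":0,"dx":0.07,"dy":0.1,"dz":-0.07,"grip":0},{"wx":0,"wy":0,"wz":0,"dx":0.07,"dy":0.1,"dz":-0.07,"grip":0},{"wx":0,"wy":0,"wz":0,"dx":0.07,"dy":0.1,"dz":-0.07,"grip":0}]'

```text
time: 1.85
ee_pos: [0.5389, 0.0636, 0.1454]
eef_rot: [3.087, 0.579, -0.001]
wrist_force: [0.2, -0.5, 0.1]
gripper_width: -0.0002
grip_force: 0.0
```

Run:
```python
from h import *
snap('wrist','wrist2');snap('scene','scene2');o=manip.get_obs();print(o['time'],o['ee_pos'],o['eef_rot'],o['wrist_force'])
```

```text
1.95 [0.53937189 0.06315641 0.1461187 ] [3.08773306e+00 5.77316763e-01 1.55937416e-03] [-0.05770659 -0.38672477  0.90289593]
```

View pics/wrist2.png

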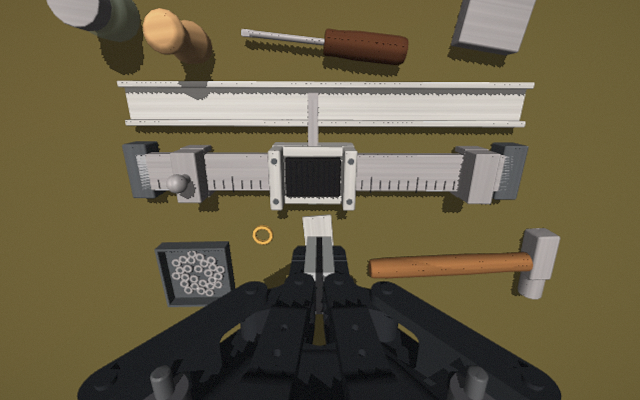

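The wrist view shows the key centred near (312,177), bounded by 285–341 and 156–199, with shoulders on both sides. The ball is at (178,184), and the marked stop's inner face is near column 207.

Run:
```python
from h import *
im=cv2.imread('pics/wrist2.png');g=im.max(2);m=np.zeros_like(g);m[150:205,278:348]=(g[150:205,278:348]<70)*255
n,l,st,ce=cv2.connectedComponentsWithStats(m);i=1+st[1:,4].argmax();print(st[i],ce[i])
x,y,w,h,_=st[i]
k=ray('wrist2',x+w/2,y+h/2,.047);print('key',k)
f='wrist2'
sh=[ray(f,u,178,.06) for u in (270,283,343,355)];print('shoulders',np.array(sh).round(4))
st=ray(f,207,170,.05);st2=ray(f,180,172,.05);pl=ray(f,463,172,.05)
u=(pl-st)[:2]*-1;u/=np.linalg.norm(u);print('dir',np.degrees(np.arctan2(u[1],u[0])),u)
b=ray(f,178,184,.068);print('ball',b,'along',(b-k)[:2]@u,'stopface',(st-k)[:2]@u,'sh',[(s-k)[:2]@u for s in sh],'lat ball',np.cross(u,(b-k)[:2]))
```

```text
[ 281  151   60   54 2326] [311.05674979 176.62037833]
key [0.54193113 0.07260416 0.047     ]
shoulders [[0.5312 0.11   0.06  ]
 [0.5357 0.0985 0.06  ]
 [0.5565 0.0451 0.06  ]
 [0.5607 0.0344 0.06  ]]
dir 110.84721820583434 [-0.35587724  0.93453271]
ball [0.4971243  0.18756416 0.068     ] along 0.12337961314634996 stopface 0.10201734999075877 sh [np.float64(0.038801224504820764), np.float64(0.02639290134069303), np.float64(-0.0308847455613381), np.float64(-0.042341944656040666)] lat ball 0.000961799032184428<stdin>:10: DeprecationWarning: Arrays of 2-dimensional vectors are deprecated. Use arrays of 3-dimensional vectors instead. (deprecated in NumPy 2.0)
```

>>> play_rows --deltas '[{"wx":0,"wy":0,"wz":0,"dx":0.002,"dy":0.016,"dz":-0.03,"grip":0},{"wx":0,"wy":0,"wz":0,"dx":0.002,"dy":0.016,"dz":-0.06,"grip":0},{"wx":0,"wy":0,"wz":0,"dx":0.002,"dy":0.016,"dz":-0.09,"grip":0},{"wx":0,"wy":0,"wz":0,"dx":0.002,"dy":0.016,"dz":-0.11,"grip":0},{"wx":0,"wy":0,"wz":0,"dx":0.002,"dy":0.016,"dz":-0.12,"grip":0},{"wx":0,"wy":0,"wz":0,"dx":0.002,"dy":0.016,"dz":-0.12,"grip":0},{"wx":0,"wy":0,"wz":0,"dx":0.002,"dy":0.016,"dz":-0.12,"grip":0}]'

```text
time: 2.65
ee_pos: [0.5417, 0.0759, 0.0562]
eef_rot: [3.088, 0.578, 0.003]
wrist_force: [-0.5, -0.4, 0.5]
gripper_width: -0.0001
grip_force: 0.0
```

Run:
```python
from h import *
snap('side','side3');snap('wrist','wrist3');o=manip.get_obs();print(o['time'],o['ee_pos'],o['wrist_force'])
a=cv2.imread('pics/wrist3.png')[100:400,120:520];b=cv2.imread('pics/side3.png')[190:340,240:440]
cv2.imwrite('pics/v3.png',np.hstack([a,cv2.resize(b,(400,300))]))
```

```text
2.75 [0.54213962 0.07623111 0.05637528] [-0.14749891  0.01682294 -0.48459173]
```

View pics/v3.png

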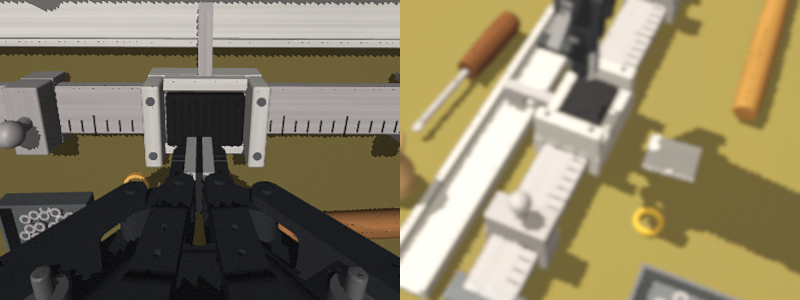

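The view shows the fingertips over the saddle between the shoulders. Their trough-side edge is at about crop (193,137), and the key spans crop rows 92–145. I'll check how they line up across the bar.

Run:
```python
from h import *
o=manip.get_obs();t=o['ee_pos'];u=np.array([-.36,.933]);v=np.array([.933,.36])
f='wrist3'
for n,p,z in (('tip edge',(313,237),.056),('key far',(325,192),.047),('sh stopside out',(263,180),.06),('sh stop in',(281,180),.06),('sh plain in',(369,180),.06),('sh far',(268,176),.06),('sh near',(268,267),.06),('stop top inner edge',(173,173),.05)):
    d=ray(f,*p,z)[:2]-t[:2];print(n,'along',round(d@u,4),'across',round(d@v,4))
d=np.load('pics/wrist3.npz');w=np.linalg.inv(d['T'])@np.r_[t,1];q=d['K']@[w[0],-w[1],-w[2]];print('tcp px',q[:2]/q[2])
```

```text
tip edge along 0.0034 across -0.0092
key far along -0.0048 across 0.0206
sh stopside out along 0.0348 across 0.0327
sh stop in along 0.0234 across 0.0328
sh plain in along -0.0322 across 0.033
sh far along 0.0315 across 0.0354
sh near along 0.035 across -0.0307
stop top inner edge along 0.0962 across 0.0345
tcp px [317.95261252 225.08252701]
```

>>> play_rows --deltas '[{"wx":0,"wy":0,"wz":0,"dx":0.002,"dy":0.0005,"dz":-0.006,"grip":0},{"wx":0,"wy":0,"wz":0,"dx":0.002,"dy":0.0005,"dz":-0.012,"grip":0},{"wx":0,"wy":0,"wz":0,"dx":0.002,"dy":0.0005,"dz":-0.015,"grip":0},{"wx":0,"wy":0,"wz":0,"dx":0.002,"dy":0.0005,"dz":-0.018,"grip":0},{"wx":0,"wy":0,"wz":0,"dx":0.002,"dy":0.0005,"dz":-0.018,"grip":0},{"wx":0,"wy":0,"wz":0,"dx":0.002,"dy":0.0005,"dz":-0.018,"grip":0}]'

```text
time: 3.35
ee_pos: [0.5425, 0.0767, 0.0415]
eef_rot: [-3.088, -0.58, 0.0]
wrist_force: [-0.2, 0.9, 0.1]
gripper_width: 0.0002
grip_force: 0.0
```

>>> play_rows --deltas '[{"wx":0,"wy":0,"wz":0,"dx":0,"dy":0,"dz":-0.002,"grip":0},{"wx":0,"wy":0,"wz":0,"dx":0,"dy":0,"dz":-0.002,"grip":0},{"wx":0,"wy":0,"wz":0,"dx":0,"dy":0,"dz":-0.002,"grip":0}]'

```text
time: 3.65
ee_pos: [0.5426, 0.0767, 0.0401]
eef_rot: [3.088, 0.58, 0.0]
wrist_force: [-0.4, 0.0, 1.0]
gripper_width: 0.0003
grip_force: 0.0
```

Run:
```python
from h import *
snap('wrist','wrist4');snap('side','side4');o=manip.get_obs();print(o['time'],o['ee_pos'],o['wrist_force'],o['moment'],o['tau'])
a=cv2.imread('pics/wrist4.png')[100:400,120:520];b=cv2.imread('pics/side4.png')[190:340,240:440]
cv2.imwrite('pics/v4.png',np.hstack([a,cv2.resize(b,(400,300))]))
```

```text
3.75 [0.54263425 0.07670321 0.04015116] [-0.33945643  0.54290626 -0.30929306] [-0.04665915  0.05167976 -0.01023472] [ 3.78495053e-03 -4.50604177e+01  2.14910334e+01  2.06003693e-03
  5.76572675e-04  3.00912063e-05]
```

View pics/v4.png

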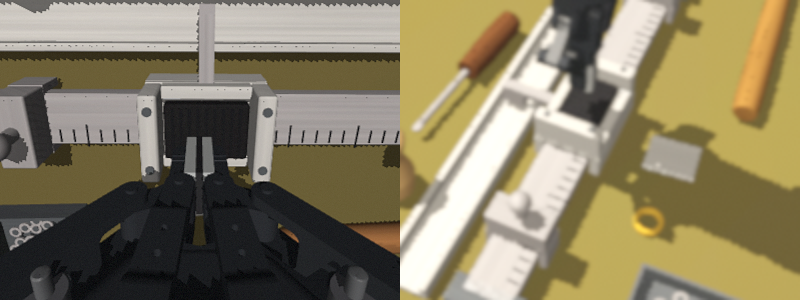

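The tips are over the key (crop rows 100–160) but show no contact force, so I'll keep going down in small steps.

>>> play_rows --deltas '[{"wx":0,"wy":0,"wz":0,"dx":0,"dy":0,"dz":-0.001,"grip":0},{"wx":0,"wy":0,"wz":0,"dx":0,"dy":0,"dz":-0.002,"grip":0},{"wx":0,"wy":0,"wz":0,"dx":0,"dy":0,"dz":-0.003,"grip":0},{"wx":0,"wy":0,"wz":0,"dx":0,"dy":0,"dz":-0.003,"grip":0}]'

```text
time: 4.15
ee_pos: [0.5424, 0.0767, 0.0377]
eef_rot: [-3.088, -0.58, 0.0]
wrist_force: [0.5, -0.3, -0.2]
gripper_width: 0.0005
grip_force: 0.0
```

Run:
```python
from h import *
snap('wrist','wrist5');snap('side','side5');o=manip.get_obs();t=o['ee_pos'];print(t,o['wrist_force'],o['gripper_width'])
out=[]
for f in ('wrist5','side5'):
    im=cv2.imread('pics/'+f+'.png');d=np.load('pics/'+f+'.npz')
    def px(p):
        w=np.linalg.inv(d['T'])@np.r_[p,1];q=d['K']@[w[0],-w[1],-w[2]];return q[:2]/q[2]
    P=px(t);c=np.round(P).astype(int)
    a=im[c[1]-50:c[1]+50,c[0]-65:c[0]+65];a=cv2.resize(a,None,fx=3,fy=3,interpolation=cv2.INTER_CUBIC)
    for k,col in ((0,(0,0,255)),(.01,(0,255,0)),(.02,(255,0,0))):
        q=((px(t+[0,0,k])-c+[65,50])*3).astype(int);cv2.circle(a,tuple(int(v) for v in q),3,col,-1)
    out.append(a)
cv2.imwrite('pics/v5.png',np.hstack(out))
```

```text
[0.54254957 0.07669107 0.03781768] [ 0.30866393 -0.60747071 -0.02219117] 6.962573367997744e-06
```

View pics/v5.png

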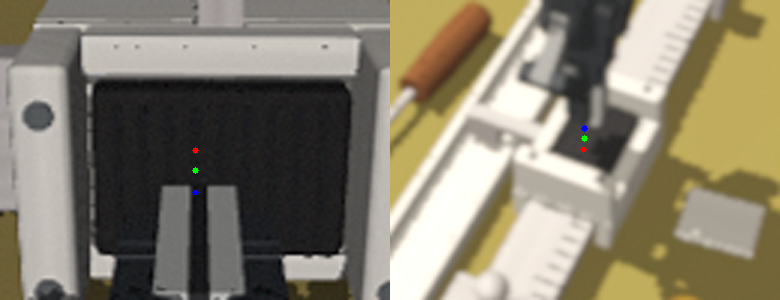

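Both views show the actual fingertips ending about 15–20 mm above the reported TCP (red dot), so the key hasn't been touched yet. I'll keep descending gently and watch the force.

>>> play_rows --deltas '[{"wx":0,"wy":0,"wz":0,"dx":0,"dy":0,"dz":-0.002,"grip":0},{"wx":0,"wy":0,"wz":0,"dx":0,"dy":0,"dz":-0.004,"grip":0},{"wx":0,"wy":0,"wz":0,"dx":0,"dy":0,"dz":-0.005,"grip":0},{"wx":0,"wy":0,"wz":0,"dx":0,"dy":0,"dz":-0.005,"grip":0}]'

```text
time: 4.65
ee_pos: [0.5424, 0.0767, 0.0339]
eef_rot: [-3.088, -0.58, 0.001]
wrist_force: [0.3, -0.2, 0.3]
gripper_width: 0.0002
grip_force: 0.0
```

>>> play_rows --deltas '[{"wx":0,"wy":0,"wz":0,"dx":0,"dy":0,"dz":-0.002,"grip":0},{"wx":0,"wy":0,"wz":0,"dx":0,"dy":0,"dz":-0.004,"grip":0},{"wx":0,"wy":0,"wz":0,"dx":0,"dy":0,"dz":-0.004,"grip":0}]'

```text
time: 4.95
ee_pos: [0.5424, 0.0767, 0.0309]
eef_rot: [-3.088, -0.58, 0.001]
wrist_force: [0.5, 0.3, -0.5]
gripper_width: -0.0001
grip_force: 0.0
```

>>> play_rows --deltas '[{"wx":0,"wy":0,"wz":0,"dx":0,"dy":0,"dz":-0.002,"grip":0},{"wx":0,"wy":0,"wz":0,"dx":0,"dy":0,"dz":-0.003,"grip":0},{"wx":0,"wy":0,"wz":0,"dx":0,"dy":0,"dz":-0.003,"grip":0}]'

```text
time: 5.25
ee_pos: [0.5425, 0.0767, 0.0287]
eef_rot: [3.088, 0.58, -0.0]
wrist_force: [-0.5, -0.1, -0.6]
gripper_width: 0.0001
grip_force: 0.0
```

>>> play_rows --deltas '[{"wx":0,"wy":0,"wz":0,"dx":0,"dy":0,"dz":-0.002,"grip":0},{"wx":0,"wy":0,"wz":0,"dx":0,"dy":0,"dz":-0.003,"grip":0},{"wx":0,"wy":0,"wz":0,"dx":0,"dy":0,"dz":-0.003,"grip":0}]'

```text
time: 5.55
ee_pos: [0.5424, 0.0767, 0.0265]
eef_rot: [-3.088, -0.58, 0.0]
wrist_force: [0.0, -0.1, -0.8]
gripper_width: -0.0002
grip_force: 0.0
```

>>> play_rows --deltas '[{"wx":0,"wy":0,"wz":0,"dx":0,"dy":0,"dz":-0.0015,"grip":0},{"wx":0,"wy":0,"wz":0,"dx":0,"dy":0,"dz":-0.0025,"grip":0},{"wx":0,"wy":0,"wz":0,"dx":0,"dy":0,"dz":-0.0025,"grip":0}]'

```text
time: 5.85
ee_pos: [0.5425, 0.0767, 0.0246]
eef_rot: [-3.088, -0.58, 0.0]
wrist_force: [-0.2, 0.1, 0.0]
gripper_width: -0.0004
grip_force: 0.0
```

Run:
```python
from h import *
snap('wrist','wrist6');snap('side','side6');o=manip.get_obs();t=o['ee_pos'];print(t,o['wrist_force'],o['tau'][:3])
a=cv2.imread('pics/wrist6.png')[150:270,240:400];b=cv2.imread('pics/side6.png')[190:280,284:404]
cv2.imwrite('pics/v6.png',np.hstack([cv2.resize(x,(400,300),interpolation=cv2.INTER_CUBIC) for x in (a,b)]))
```

```text
[0.54253223 0.07670804 0.02468939] [ 0.76154333 -0.33971343  0.88485992] [ 2.82448718e-04 -4.53589976e+01  2.09140152e+01]
```

View pics/v6.png

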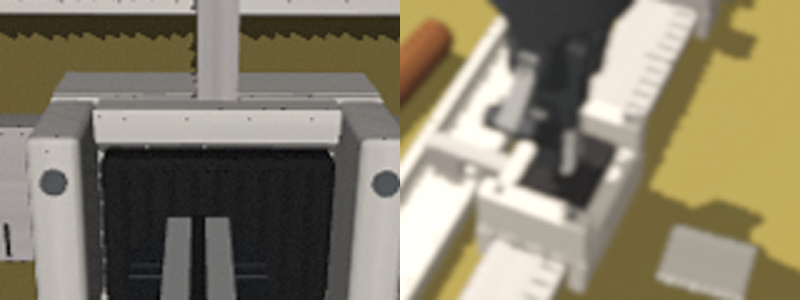

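The tips are just above the key and still show no contact; the key looks level. I'll continue down.

>>> play_rows --deltas '[{"wx":0,"wy":0,"wz":0,"dx":0,"dy":0,"dz":-0.0015,"grip":0},{"wx":0,"wy":0,"wz":0,"dx":0,"dy":0,"dz":-0.0025,"grip":0},{"wx":0,"wy":0,"wz":0,"dx":0,"dy":0,"dz":-0.0025,"grip":0}]'

```text
time: 6.25
ee_pos: [0.5425, 0.0767, 0.0227]
eef_rot: [3.088, 0.58, -0.0]
wrist_force: [-0.2, 0.5, -0.7]
gripper_width: -0.0003
grip_force: 0.0
```

>>> play_rows --deltas '[{"wx":0,"wy":0,"wz":0,"dx":0,"dy":0,"dz":-0.0015,"grip":0},{"wx":0,"wy":0,"wz":0,"dx":0,"dy":0,"dz":-0.0025,"grip":0},{"wx":0,"wy":0,"wz":0,"dx":0,"dy":0,"dz":-0.0025,"grip":0}]'

```text
time: 6.55
ee_pos: [0.5425, 0.0767, 0.0208]
eef_rot: [-3.088, -0.58, 0.0]
wrist_force: [-0.0, -0.2, -0.2]
gripper_width: -0.0002
grip_force: 0.0
```

>>> play_rows --deltas '[{"wx":0,"wy":0,"wz":0,"dx":0,"dy":0,"dz":-0.0015,"grip":0},{"wx":0,"wy":0,"wz":0,"dx":0,"dy":0,"dz":-0.0025,"grip":0},{"wx":0,"wy":0,"wz":0,"dx":0,"dy":0,"dz":-0.0025,"grip":0}]'

```text
time: 6.85
ee_pos: [0.5425, 0.0767, 0.019]
eef_rot: [-3.088, -0.58, 0.0]
wrist_force: [-0.2, -0.0, 0.7]
gripper_width: -0.0001
grip_force: 0.0
```

>>> play_rows --deltas '[{"wx":0,"wy":0,"wz":0,"dx":0,"dy":0,"dz":-0.0015,"grip":0},{"wx":0,"wy":0,"wz":0,"dx":0,"dy":0,"dz":-0.0025,"grip":0},{"wx":0,"wy":0,"wz":0,"dx":0,"dy":0,"dz":-0.0025,"grip":0}]'

```text
time: 7.15
ee_pos: [0.5425, 0.0767, 0.0171]
eef_rot: [3.088, 0.58, -0.0]
wrist_force: [0.2, -1.1, 0.0]
gripper_width: 0.0001
grip_force: 0.0
```

Run:
```python
from h import *
snap('wrist','wrist7');snap('side','side7');o=manip.get_obs();t=o['ee_pos'];print(t,o['wrist_force'],o['tau'][:3])
a=cv2.imread('pics/wrist7.png')[150:270,240:400];b=cv2.imread('pics/side7.png')[190:280,284:404]
cv2.imwrite('pics/v7.png',np.hstack([cv2.resize(x,(400,300),interpolation=cv2.INTER_CUBIC) for x in (a,b)]))
```

```text
[0.54257867 0.07672143 0.01721747] [ 0.15148711  0.58405126 -0.45976869] [-3.98220072e-05 -4.55147517e+01  2.06293577e+01]
```

View pics/v7.png

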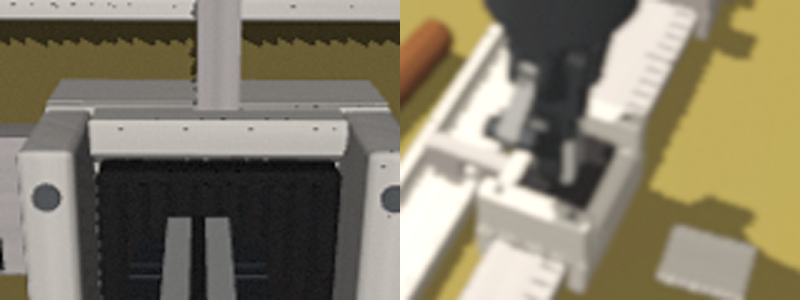

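The tip in the side view is still above or just at the key, at crop (570,185). I'll work out the tip height from these two rays.

Run:
```python
from h import *
t=manip.get_obs()['ee_pos'];u=np.array([-.36,.933]);v=np.array([.933,.36])
for z in np.arange(.02,.075,.005):
    r=[]
    for f,p in (('wrist7',(240+165/2.5,150+218/2.5)),('wrist7',(240+235/2.5,150+218/2.5)),('side7',(284+160*.3,190+182*.3)),('side7',(284+178*.3,190+185*.3))):
        d=ray(f,*p,z)[:2]-t[:2];r+=[d@u*1e3,d@v*1e3]
    print(round(z,3),np.round(r,1))
```

```text
0.02 [  8.2  -7.7 -10.8  -7.6 -14.4   3.1 -16.6  -6.5]
0.025 [  8.   -5.1 -10.5  -5.  -10.8   1.7 -12.9  -7.9]
0.03 [  7.7  -2.5 -10.2  -2.4  -7.2   0.2  -9.3  -9.3]
0.035 [  7.5   0.1  -9.9   0.2  -3.6  -1.2  -5.7 -10.7]
0.04 [  7.3   2.7  -9.6   2.7   0.   -2.7  -2.1 -12. ]
0.045 [  7.    5.2  -9.3   5.3   3.6  -4.2   1.6 -13.4]
0.05 [  6.8   7.8  -8.9   7.9   7.2  -5.6   5.2 -14.8]
0.055 [  6.5  10.4  -8.6  10.5  10.8  -7.1   8.8 -16.2]
0.06 [  6.3  13.   -8.3  13.1  14.4  -8.5  12.4 -17.6]
0.065 [  6.1  15.6  -8.   15.6  18.1 -10.   16.1 -18.9]
0.07 [  5.8  18.2  -7.7  18.2  21.7 -11.4  19.7 -20.3]
```

Both views put the real tips at z ≈ 0.050–0.055 now, so contact should come within about 3–7 mm.

>>> play_rows --deltas '[{"wx":0,"wy":0,"wz":0,"dx":0,"dy":0,"dz":-0.002,"grip":0},{"wx":0,"wy":0,"wz":0,"dx":0,"dy":0,"dz":-0.0035,"grip":0},{"wx":0,"wy":0,"wz":0,"dx":0,"dy":0,"dz":-0.0035,"grip":0}]'

```text
time: 7.55
ee_pos: [0.5424, 0.0767, 0.0144]
eef_rot: [-3.088, -0.58, 0.001]
wrist_force: [-0.9, -0.2, 0.7]
gripper_width: -0.0001
grip_force: 0.0
```

>>> play_rows --deltas '[{"wx":0,"wy":0,"wz":0,"dx":0,"dy":0,"dz":-0.0015,"grip":0},{"wx":0,"wy":0,"wz":0,"dx":0,"dy":0,"dz":-0.0025,"grip":0},{"wx":0,"wy":0,"wz":0,"dx":0,"dy":0,"dz":-0.0025,"grip":0}]'

```text
time: 7.85
ee_pos: [0.5427, 0.0767, 0.0128]
eef_rot: [-3.088, -0.58, -0.0]
wrist_force: [-1.4, 0.2, 2.2]
gripper_width: -0.0001
grip_force: 0.9
```

Contact has started, at 2.2 N. Now I'll press.

>>> play_rows --deltas '[{"wx":0,"wy":0,"wz":0,"dx":0,"dy":0,"dz":-0.002,"grip":0},{"wx":0,"wy":0,"wz":0,"dx":0,"dy":0,"dz":-0.004,"grip":0},{"wx":0,"wy":0,"wz":0,"dx":0,"dy":0,"dz":-0.004,"grip":0},{"wx":0,"wy":0,"wz":0,"dx":0,"dy":0,"dz":-0.004,"grip":0}]'

```text
time: 8.25
ee_pos: [0.5427, 0.0767, 0.0103]
eef_rot: [3.088, 0.58, 0.001]
wrist_force: [-1.9, -0.3, 7.7]
gripper_width: 0.0001
grip_force: 3.2
```

>>> play_rows --deltas '[{"wx":0,"wy":0,"wz":0,"dx":0,"dy":0,"dz":-0.0015,"grip":0},{"wx":0,"wy":0,"wz":0,"dx":0,"dy":0,"dz":-0.002,"grip":0},{"wx":0,"wy":0,"wz":0,"dx":0,"dy":0,"dz":-0.002,"grip":0}]'

```text
time: 8.55
ee_pos: [0.5428, 0.0767, 0.0089]
eef_rot: [3.088, 0.58, 0.001]
wrist_force: [-1.7, 0.1, 7.3]
gripper_width: 0.0001
grip_force: 3.6
```

The key is about 4 mm down at 7.3 N. Now I'll slide toward the marked stop.

>>> play_rows --deltas '[{"wx":0,"wy":0,"wz":0,"dx":-0.0012,"dy":0.0031,"dz":0,"grip":0},{"wx":0,"wy":0,"wz":0,"dx":-0.0024,"dy":0.0062,"dz":0,"grip":0},{"wx":0,"wy":0,"wz":0,"dx":-0.0048,"dy":0.0124,"dz":0,"grip":0},{"wx":0,"wy":0,"wz":0,"dx":-0.0072,"dy":0.0186,"dz":0,"grip":0},{"wx":0,"wy":0,"wz":0,"dx":-0.0096,"dy":0.0248,"dz":0,"grip":0},{"wx":0,"wy":0,"wz":0,"dx":-0.012,"dy":0.031,"dz":0,"grip":0},{"wx":0,"wy":0,"wz":0,"dx":-0.012,"dy":0.031,"dz":0,"grip":0}]'

```text
time: 9.25
ee_pos: [0.5337, 0.1003, 0.009]
eef_rot: [-3.087, -0.581, -0.001]
wrist_force: [-2.2, 0.1, 7.4]
gripper_width: -0.0002
grip_force: 3.6
```

Run:
```python
from h import *
snap('wrist','wrist8');o=manip.get_obs();print(o['ee_pos'],o['wrist_force'])
a=cv2.imread('pics/wrist8.png')[100:300,60:460];cv2.imwrite('pics/v8.png',cv2.resize(a,(800,400)))
```

```text
[0.53370004 0.1003244  0.00902055] [-2.00543023  0.05233017  7.08264746]
```

View pics/v8.png

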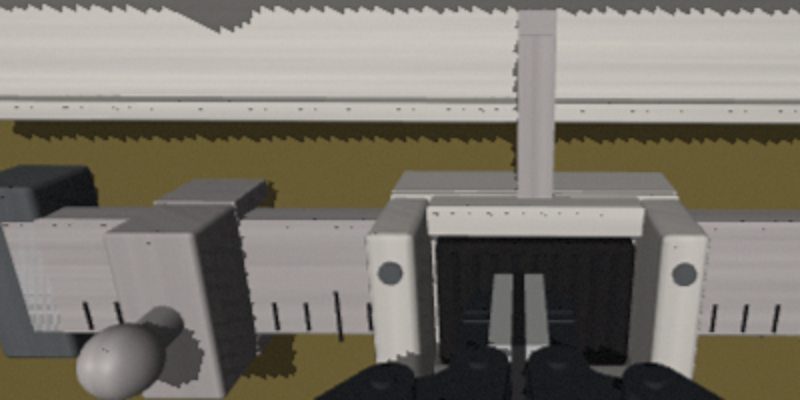

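The carriage has moved with the tips, which keep the same offset from the key (crop 518 vs 536). The stop's inner top edge is at crop (205,240) and the shoulder's outer top edge at (368,250).

Run:
```python
from h import *
u=np.array([-.36,.933])
d=ray('wrist8',60+203/2,220,.05)-ray('wrist8',60+367/2,224,.06);print(d[:2]@u)
```

```text
0.045263509536633224
```

>>> play_rows --deltas '[{"wx":0,"wy":0,"wz":0,"dx":-0.0012,"dy":0.0031,"dz":0,"grip":0},{"wx":0,"wy":0,"wz":0,"dx":-0.0036,"dy":0.0093,"dz":0,"grip":0},{"wx":0,"wy":0,"wz":0,"dx":-0.006,"dy":0.0155,"dz":0,"grip":0},{"wx":0,"wy":0,"wz":0,"dx":-0.0084,"dy":0.0217,"dz":0,"grip":0},{"wx":0,"wy":0,"wz":0,"dx":-0.0108,"dy":0.028,"dz":0,"grip":0},{"wx":0,"wy":0,"wz":0,"dx":-0.0132,"dy":0.0342,"dz":0,"grip":0},{"wx":0,"wy":0,"wz":0,"dx":-0.0156,"dy":0.0404,"dz":0,"grip":0},{"wx":0,"wy":0,"wz":0,"dx":-0.017,"dy":0.044,"dz":0,"grip":0},{"wx":0,"wy":0,"wz":0,"dx":-0.0182,"dy":0.0473,"dz":0,"grip":0},{"wx":0,"wy":0,"wz":0,"dx":-0.0182,"dy":0.0473,"dz":0,"grip":0}]'

```text
time: 10.3
ee_pos: [0.5202, 0.1356, 0.009]
eef_rot: [3.087, 0.58, 0.001]
wrist_force: [-1.8, -0.5, 7.3]
gripper_width: 0.0002
grip_force: 3.6
```

>>> play_rows --deltas '[{"wx":0,"wy":0,"wz":0,"dx":-0.001,"dy":0.0025,"dz":0,"grip":0},{"wx":0,"wy":0,"wz":0,"dx":-0.002,"dy":0.005,"dz":0,"grip":0},{"wx":0,"wy":0,"wz":0,"dx":-0.002,"dy":0.005,"dz":0,"grip":0}]'

```text
time: 10.6
ee_pos: [0.5188, 0.1391, 0.009]
eef_rot: [3.087, 0.58, 0.002]
wrist_force: [-2.2, -1.4, 6.8]
gripper_width: 0.0001
grip_force: 3.6
```

>>> play_rows --deltas '[{"wx":0,"wy":0,"wz":0,"dx":-0.001,"dy":0.0025,"dz":0,"grip":0},{"wx":0,"wy":0,"wz":0,"dx":-0.002,"dy":0.005,"dz":0,"grip":0},{"wx":0,"wy":0,"wz":0,"dx":-0.002,"dy":0.005,"dz":0,"grip":0}]'

```text
time: 10.9
ee_pos: [0.5173, 0.1429, 0.009]
eef_rot: [3.087, 0.58, 0.002]
wrist_force: [-0.5, -0.6, 8.0]
gripper_width: -0.0003
grip_force: 3.6
```

>>> play_rows --deltas '[{"wx":0,"wy":0,"wz":0,"dx":-0.001,"dy":0.0025,"dz":0,"grip":0},{"wx":0,"wy":0,"wz":0,"dx":-0.002,"dy":0.005,"dz":0,"grip":0},{"wx":0,"wy":0,"wz":0,"dx":-0.002,"dy":0.005,"dz":0,"grip":0}]'

```text
time: 11.2
ee_pos: [0.5168, 0.1456, 0.0092]
eef_rot: [3.085, 0.579, 0.004]
wrist_force: [-0.3, -3.5, 6.8]
gripper_width: -0.0002
grip_force: 3.5
```

>>> play_rows --deltas '[{"wx":0,"wy":0,"wz":0,"dx":-0.001,"dy":0.0025,"dz":0,"grip":0},{"wx":0,"wy":0,"wz":0,"dx":-0.002,"dy":0.005,"dz":0,"grip":0},{"wx":0,"wy":0,"wz":0,"dx":-0.002,"dy":0.005,"dz":0,"grip":0}]'

```text
time: 11.5
ee_pos: [0.5158, 0.1495, 0.0094]
eef_rot: [3.085, 0.578, 0.005]
wrist_force: [0.8, -3.1, 7.5]
gripper_width: -0.0001
grip_force: 3.5
```

Run:
```python
from h import *
snap('wrist','wrist9');s=snap('scene','scene9');o=manip.get_obs();t=o['ee_pos'];print(o['time'],t,o['wrist_force'])
print('advance',(t[:2]-[.5428,.0767])@np.array([-.36,.933]))
# carriage travel: white shoulder arm; profile along bar row in wrist9 (same row as ledge, row ~ 225)
im=cv2.imread('pics/wrist9.png');
for r in (215,222,230): print(r,im[r,120:300:4].max(1).tolist())
```

```text
11.6 [0.51588147 0.14955185 0.00937589] [ 0.69950598 -3.62289509  7.60147795]
advance 0.07766144488477497
215 [103, 101, 82, 87, 88, 89, 85, 136, 161, 160, 156, 157, 158, 159, 156, 158, 159, 158, 159, 160, 155, 160, 161, 158, 123, 98, 101, 98, 99, 99, 101, 102, 100, 101, 99, 127, 123, 123, 123, 118, 76, 161, 184, 183, 186]
222 [101, 101, 97, 83, 87, 89, 88, 82, 162, 162, 163, 161, 161, 160, 161, 159, 161, 160, 159, 160, 161, 160, 161, 161, 155, 152, 157, 157, 156, 159, 153, 152, 154, 157, 173, 186, 189, 192, 189, 163, 51, 41, 127, 26, 23]
230 [100, 104, 103, 88, 89, 89, 87, 86, 159, 158, 155, 156, 157, 155, 157, 156, 157, 157, 157, 156, 154, 154, 153, 154, 154, 151, 156, 157, 155, 157, 154, 151, 152, 158, 154, 183, 188, 193, 190, 166, 55, 47, 90, 31, 30]
```

The along-bar force has levelled at about 3.5 N and the tips are slipping on the key. The stop and shoulder also adjoin in the image with no gap, so the carriage is seated. I'll lift straight up.

>>> play_rows --deltas '[{"wx":0,"wy":0,"wz":0,"dx":0,"dy":0,"dz":0.003,"grip":0},{"wx":0,"wy":0,"wz":0,"dx":0,"dy":0,"dz":0.006,"grip":0},{"wx":0,"wy":0,"wz":0,"dx":0,"dy":0,"dz":0.01,"grip":0},{"wx":0,"wy":0,"wz":0,"dx":0,"dy":0,"dz":0.02,"grip":0},{"wx":0,"wy":0,"wz":0,"dx":0,"dy":0,"dz":0.05,"grip":0},{"wx":0,"wy":0,"wz":0,"dx":0,"dy":0,"dz":0.1,"grip":0},{"wx":0,"wy":0,"wz":0,"dx":0,"dy":0,"dz":0.16,"grip":0},{"wx":0,"wy":0,"wz":0,"dx":0,"dy":0,"dz":0.2,"grip":0},{"wx":0,"wy":0,"wz":0,"dx":0,"dy":0,"dz":0.2,"grip":0},{"wx":0,"wy":0,"wz":0,"dx":0,"dy":0,"dz":0.2,"grip":0}]'

```text
time: 12.6
ee_pos: [0.5142, 0.1507, 0.1589]
eef_rot: [-3.087, -0.58, -0.002]
wrist_force: [0.0, -1.2, -0.6]
gripper_width: -0.0
grip_force: 0.0
```

Run:
```python
from h import *
s=snap('wrist','wrist10');o=manip.get_obs();t=o['ee_pos'];print(o['time'],t,o['wrist_force'])
im=cv2.imread('pics/wrist10.png');g=im.max(2)
m=((g<60)*255).astype(np.uint8);m[:120]=0;m[195:]=0;m[:,:230]=0;m[:,400:]=0
n,l,st,ce=cv2.connectedComponentsWithStats(m);i=1+st[1:,4].argmax();print(st[i],ce[i])
x,y,w,h,_=st[i];k=ray('wrist10',x+w/2,y+h/2,.047)
u=np.array([-.36,.933]);print('key',k,'travel',(k[:2]-[.5426,.071])@u,'to ball',(np.array([.4968,.189])-k[:2])@u)
# gap profile along bar at key's row
for r in (y+h//2,y+h//4): print(r,g[r,x-70:x+6:2].tolist())
```

```text
12.65 [0.51324453 0.15036401 0.15767357] [-0.99728246 -0.33974353  0.2509055 ]
[ 305  162   52   33 1663] [330.23571858 178.35778713]
key [0.52099196 0.13905792 0.047     ] travel 0.0712769353434316 to ball 0.05530506465656839
178 [133, 186, 182, 182, 183, 183, 182, 182, 183, 182, 183, 184, 183, 181, 183, 182, 174, 175, 175, 181, 178, 171, 157, 175, 174, 173, 176, 144, 208, 210, 217, 216, 199, 93, 166, 29, 36, 32]
170 [173, 179, 179, 178, 177, 176, 178, 179, 177, 176, 176, 176, 177, 175, 177, 178, 158, 176, 174, 180, 177, 176, 177, 175, 173, 175, 179, 179, 208, 203, 203, 213, 198, 86, 157, 30, 38, 32]
```

```bash
python3 -c "
from workcell import manip
print(manip.close_job())"
```

```text
the job is handed in; nothing more can be done
None
```

I slid the carriage about 71 mm with the key pressed until it stopped against the ball-pinned stop, then let the key up, lifted the arm clear and handed the job in at about 12.7 s. The middles measure 55 mm apart against a nominal 54 mm, within camera error; I did not compare the bystanders' positions afterwards.

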